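# Load a tall block of cheese onto a bow wire cutter

### The job

Get the tall block of cheese ready for cutting on the wire cutter: swing the wire bow right up first, then slide the standing block up to the open edge of the cutter's deck and, with its foot butted against that edge, push its top over so that it lies down on the deck (do not lift it). Then slide the lying block along under the raised bow until its end sits squarely against the stop plate; leave the bow up, the stop where it is set and the other things on the counter where they are.

Things in the scene. Friction and masses are not known exactly. Their poses are not given: they have to be found in the camera images.
- cutter: Bow wire cutter, fixed: white deck 240 x 320 mm, top 25 mm above the counter. Origin on the counter under the deck's centre; x points to the back (bow handle on the -x side, hinge tower, 95 mm high, at x = 95 to 135, y = -20 mm), y along the 320 mm length towards the open loading edge, z up. The stop plate stands on the -y half. A 4 mm wire slot crosses the deck at y = -20 mm.
- deck_edge (a point): Middle of the deck's open loading edge (cutter y = +160 mm), at the height of the deck's top. The edge is a sharp upright step, 25 mm high and 240 mm wide along cutter x. Axes are the cutter's: y points off the deck, towards the standing block. The block is tall: to push it low, lean the tool back from it, or the gripper's body meets it first.
- bow (a joint): Angle of the wire bow: 0 with the wire down in the slot, growing as the handle swings up and back; end stop at 1.3 rad (fully up). Starts at 0 to 0.3. A stiff friction hinge: the bow stays at whatever angle it is left; lifting takes about 5 N at the handle. When down, its frame and wire (at cutter y = -20 mm) bar the way to the stop plate.
- bow_hinge (a point): Centre of the bow's hinge, at cutter x = +115, y = -20, z = 80 mm. The hinge axis is parallel to the cutter's y.
- bow_grip (a point): Grip point on the axis of the bow's round wooden handle, 22 to 24 mm thick, 78 mm long: free end 30 mm beyond it, bow's front leg 48 mm behind. At bow angle 0 the handle is level, points to cutter -x, and this point lies 255 mm in front of the hinge and 25 mm above it. Site x runs along the handle to the hinge. Gripped across y, it can turn between the pads while the tool stays upright.
- stop_face (a point): Centre of the stop plate's face that looks to the open edge, 30 mm above the deck, at cutter x = 0, y = -50 to -95 mm (its setting varies). Upright steel plate 110 mm wide (along cutter x), 62 mm high, clamped on two rods; it holds against about 60 N. Axes are the cutter's: y points out of the face.
- block: Block of cheese, the only tall one: 95 (x) x 60 (y) x 165 mm tall (z), 0.8 to 1 kg, pale with brown rind. Origin: centre of the face it stands on. Starts 12 to 30 mm off the open edge, broad face to it, within 20 mm of its middle and 0.08 rad. Friction about 0.6: pushed below 40 mm height it slides, near its top it tips. Once tipped its foot end overhangs the edge by 25 mm.
- wedge: Loose wedge of cheese, 150 mm long, 60 mm high, right of the deck. Origin under its middle. Leave it.
- wheel: Loose whole round cheese, diameter 170 mm, 65 mm high, front left of the block. Origin under its centre. Leave it.
- knife: Loose cheese knife lying flat in front of the deck, 330 mm long, 16 mm high; origin under the root of the blade. Leave it.
- bowl: Loose white bowl, diameter 100 mm, 45 mm high. Origin under its centre. It and the jar stand one before, one behind the block (which is which varies), their centres 140 mm or more to the side of the block's middle. Leave it.
- jar: Loose glass jar, diameter 66 mm, 95 mm high. Origin under its centre. See the bowl. Leave it.
- trier: Loose cheese iron lying flat, a 140 mm steel rod with an 80 mm cross handle, 18 mm thick, behind the deck. Origin under the rod, near the cross handle. Leave it.

How it is judged:
By the outcome, as a careful person would: the job done as asked, in the order asked, and still so for the second after the job is handed in, with the robot touching nothing.
It also fails if it takes over 70 s, if anything falls off the work surface, if the arm or the gripper's body presses on something with over 40 N, if the wrist force passes 120 N, or if a joint passes its speed limit or range.

### The arm

A 6-joint arm with a two-finger parallel gripper is mounted at the origin on the work surface. World frame = base frame: x ahead of the robot, y to its left, z up, the work surface at z = 0. Lengths are in m, angles in rad, forces in N, time in s.
With the tool pointing down it reaches from about 0.325 to 0.775 m from the base axis. Payload 5.5 kg.
Tool frame: the origin (TCP) lies between the finger pads; the fingertips stand 22 mm ahead of it and the grasp point (between the pads) lies 3 mm ahead of it; z points along the fingers, y is the line along which they close (so a half turn about z gives the same grasp; the last joint's range is limited). The gripper opens to 85 mm and grips with 20 to 120 N. Pads are 22 mm wide; open, the fingers measure 114 mm over their backs; the gripper's body (76 mm by 85 mm) begins 54 mm behind the grasp point. The pads swing forward as they close: fully open they stand 13 mm farther back than shut.
Start: joints at [-1.388, 0.091, 1.231, -0, 1.82, -0.057], TCP at [0.143, -0.583, 0.253] pointing down, gripper open.
Joint ranges: [-2.87, 2.87], [-0.86, 2.18], [0.17, 2.46], [-1.51, 4.65], [0.06, 2.69], [-2.65, 2.65]. Speed limits (rad/s): [2.57, 2.57, 3.01, 3.14, 3.14, 3.14].

### API

Orientations are given as [roll, pitch, yaw] about the fixed x, y, z axes, in that order (R = Rz(yaw) Ry(pitch) Rx(roll)).
In Python, from station import sense, get_image, camera_model, job gives the robot as it stands.
- The arm moves only by the shell command python3 -m creep 'ROWS'. ROWS is JSON, a list of rows, each an object of numbers: "rx", "ry", "rz": the turn, a rotation vector about the tool's x, y, z in rad; "x", "y", "z": the shift along the tool's x, y, z in cm; "hand": the opening, from 0 (shut) to 1 (fully open). In form: [{"rx": .., "ry": .., "rz": .., "x": .., "y": .., "z": .., "hand": ..}, ...]. A call has 1 to 20 rows; each row is the pose to reach, as a shift and turn from the pose commanded when the call began, along the tool's axes at that moment; what a row does not reach only later rows make up. A row lasts 1/8 s, in which the tool goes at most 62.5 mm and 10.7 degrees, less where a joint would pass 70% of its speed; a pose out of reach is approached as far as the arm can. A call with a gripper value outside its range is refused whole. The fingers move at their own pace and stop on an object; the grip force is fixed at half the most. Time passes only in rows, so rows that repeat a pose let the fingers close. It gives the time, the measured TCP pose, the force, the opening and the grip force at its end, in the units of the state.
- sense(): the state, without advancing time (a new reading comes with each control period).
- get_image(name): name is "side" or "top"; returns the picture (400x640x3 uint8, red, green, blue); there is no depth.
- camera_model(name): a dict with "fx", "fy", "cx", "cy" (pixels), "extrinsics" (4x4, takes a point from camera to world coordinates). Camera axes: x right, y down, z forward; pixel columns grow to the right and rows downward; lengths in m; the calibration is good to about 2 mm. A picture is of the moment at which its call begins. camera_model takes no time and is no camera call.
- job.job_done(): hands the job in; it is judged then, once.
The state is a dict: "time": time; "joint_positions": joint angles; "qvel": joint speeds; "tau": joint torques, N m; "position": TCP position; "eef_rot": TCP orientation; "force": force on the tool from outside, world axes, zero at the start; "wrist_torque": the same for the moment, N m; "finger_gap": opening from 0.0 (shut) to 1.0 (fully open); "grasp_force": force on a finger pad.
Only numpy, scipy, OpenCV 4.12 (cv2) and the standard library are available. Lean on these libraries where they do the work, as an engineer would, in place of code of your own. Each camera call takes 0.05 s, during which the arm holds its last target. There are 200 camera calls.

## Working session

There is one attempt and no reset: what is moved stays moved. The work goes in short steps, Python scripts to look and compute and a shell command to move; the robot and the scene stay as the last step left them, time stands still between calls to the robot, and variables do not carry over. Pictures are saved under pics/ and viewed, at most 10 in all, crops included, and the job is handed in when it is done.

```bash
mkdir -p pics; ls; python3 - <<'E'
from station import *
import cv2,numpy as np
for n in("side","top"):
    cv2.imwrite(f"pics/{n}0.png",get_image(n)[:,:,::-1]); m=camera_model(n); print(n,m["fx"],m["fy"],m["cx"],m["cy"]); print(np.round(m["extrinsics"],4).tolist())
s=sense();print(s["time"],s["position"],s["eef_rot"],s["force"])
E
```

```text
pics
side 466.64182323153796 466.64182323153796 323.6247507780443 192.16186268283025
[[-0.9728, -0.1452, 0.1804, 0.3126], [-0.2315, 0.6353, -0.7368, 1.0708], [-0.0077, -0.7585, -0.6516, 1.0193], [0.0, 0.0, 0.0, 1.0]]
top 433.67960789818284 433.67960789818284 323.07704984203826 199.07056105201093
[[-0.0241, -0.9812, 0.1917, 0.3566], [-0.9996, 0.0267, 0.011, 0.0054], [-0.0159, -0.1913, -0.9814, 1.2418], [0.0, 0.0, 0.0, 1.0]]
0.1 [ 0.14248828 -0.58261627  0.25222952] [-3.13977687e+00 -1.08876781e-04  2.39852512e-01] [-0.32707967  0.17821303 -0.24045504]
```

View pics/side0.png

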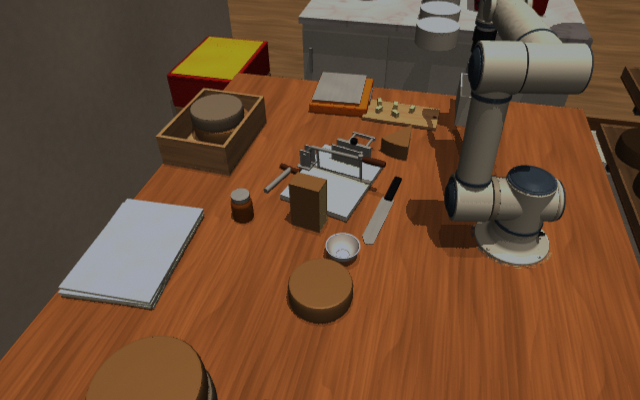

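View pics/top0.png

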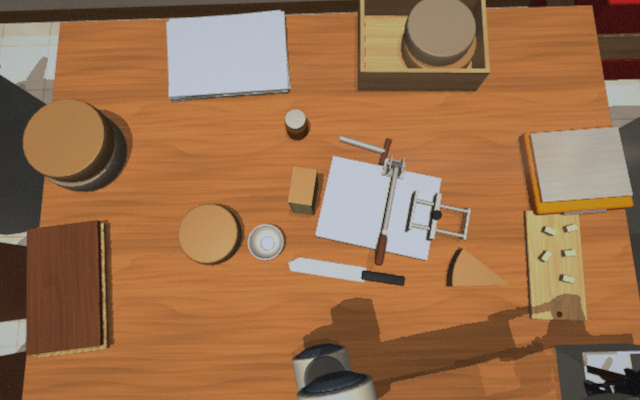

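The side view shows the block near (308,203), with the deck behind it. In the top view the deck corners are near (332,157), (441,178), (428,258) and (317,236), and the handle end is near (380,262). I'll zoom in on both views.

```bash
python3 - <<'E'
import cv2
a=cv2.imread("pics/top0.png")[125:275,280:480]; cv2.imwrite("pics/tc.png",cv2.resize(a,None,fx=4,fy=4,interpolation=cv2.INTER_CUBIC))
a=cv2.imread("pics/side0.png")[115:255,255:415]; cv2.imwrite("pics/sc.png",cv2.resize(a,None,fx=4,fy=4,interpolation=cv2.INTER_CUBIC))
E
```

```text
(no output)
```

View pics/tc.png

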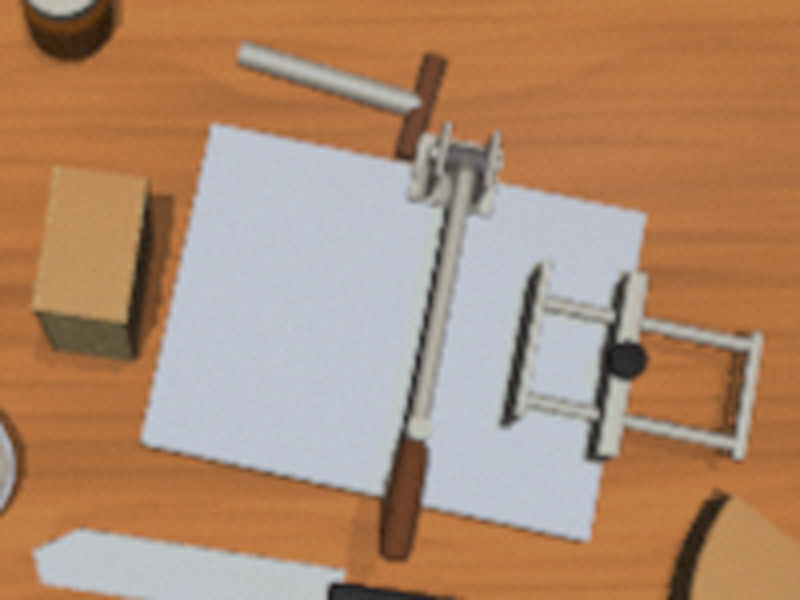

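View pics/sc.png

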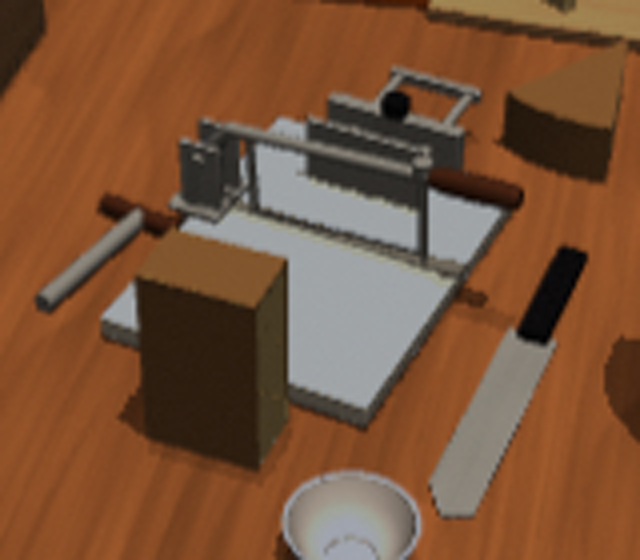

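The top crop gives the deck corners, block top, handle (tip 395,555) and stop top edge (543,265)–(518,412). The side crop gives the block's foot (145,435), (258,468), the handle tip (520,195) and the stop's bottom edge (305,175)–(420,210). Next I'll fit the poses to these.

```bash
cat > h.py <<'E'
import numpy as np
from station import sense,get_image,camera_model
from scipy.optimize import least_squares
from scipy.spatial.transform import Rotation as R
M={n:camera_model(n) for n in("side","top")}
def proj(n,P):
    m=M[n];E=np.array(m["extrinsics"]);c=(np.atleast_2d(P)-E[:3,3])@E[:3,:3]
    return np.c_[m["fx"]*c[:,0]/c[:,2]+m["cx"],m["fy"]*c[:,1]/c[:,2]+m["cy"]]
def crop(uv,o): return (np.array(uv,float)+.5)/4-.5+np.array(o)
def T(p,P):
    P=np.array(P,float);c,s=np.cos(p[2]),np.sin(p[2])
    return np.c_[c*P[:,0]-s*P[:,1]+p[0],s*P[:,0]+c*P[:,1]+p[1],P[:,2]]
E
cat > fit.py <<'E'
from h import *
t=lambda *u:crop(u,(280,125)); s=lambda *u:crop(u,(255,115))
deck=[(.12,.16,.025),(.12,-.16,.025),(-.12,-.16,.025),(-.12,.16,.025)]
f=lambda p:np.r_[(proj("top",T(p,deck))-t((211,124),(646,213),(589,541),(143,443))).ravel(),(proj("side",T(p,[deck[3]]))-s((362,412))).ravel()]
r=least_squares(f,[.45,-.1,-.2]);c=r.x;print("cutter",c,r.cost,f(c).round(1))
B=lambda z:[(.0475,.03,z),(.0475,-.03,z),(-.0475,-.03,z),(-.0475,.03,z)]
f=lambda p:np.r_[(proj("top",T(p,B(.165)))-t((53,167),(150,180),(130,320),(35,308))).ravel(),(proj("side",T(p,B(.165)))-s((137,272),(175,232),(287,260),(250,308))).ravel(),
 (proj("side",T(p,np.array(B(0))[[0,3,2]]))-s((145,435),(258,468),(287,410))).ravel()]
r=least_squares(f,[.45,.1,-.2]);b=r.x;print("block",b,r.cost,f(b).round(1))
d=T([0,0,-c[2]],[[b[0]-c[0],b[1]-c[1],0]]);print("block in cutter",d,b[2]-c[2])
def bow(a,l,h=.025):
    x,z=-l,h
    return [.115+x*np.cos(a)+z*np.sin(a),-.02,.08-x*np.sin(a)+z*np.cos(a)]
f=lambda p:np.r_[(proj("top",T(c,[bow(p[0],.285),bow(p[0],.207)]))-t((395,555),(412,437))).ravel(),(proj("side",T(c,[bow(p[0],.285),bow(p[0],.207)]))-s((521,196),(426,180))).ravel()]
r=least_squares(f,[.1]);print("bow",r.x,r.cost,f(r.x).round(1),"grip",T(c,[bow(r.x[0],.255)]),"hinge",T(c,[(.115,-.02,.08)]))
S=lambda y:[(.055,y,.087),(-.055,y,.087)]; S0=lambda y:[(.055,y,.025),(-.055,y,.025)]
f=lambda p:np.r_[(proj("top",T(c,S(p[0])))-t((538,265),(514,412))).ravel(),(proj("side",T(c,S0(p[0])))-s((305,175),(420,210))).ravel()]
r=least_squares(f,[-.07]);print("stop",r.x,r.cost,f(r.x).round(1))
print("edge mid",T(c,[(0,.16,.025)]))
E
python3 fit.py
```

```text
cutter [ 0.56974735 -0.13814157 -0.24351248] 1.9949449826763113 [ 0.2 -0.8  0.3 -0.2  0.   0.  -1.  -0.3  1.4 -0.4]
block [ 0.60526165  0.06773881 -0.16328579] 10.637338235871619 [ 1.3 -0.9  0.2 -1.1 -0.1 -0.   0.2 -0.2 -0.5  0.7 -1.1 -1.2  0.5 -0.6
  1.6 -0.2  0.5  0.9  0.4  1.   0.7  2.8]
block in cutter [[-0.01517391  0.20836926  0.        ]] 0.08022669014251244
bow [0.07145222] 2.5898976033434646 [-0.6  0.7  0.8  0.7  0.3  0.1  1.4 -1. ] grip [[ 0.4314191  -0.12438292  0.12314103]] hinge [[ 0.67653225 -0.18527951  0.08      ]]
stop [-0.0837876] 3.7745073696704634 [ 1.2 -1.8 -0.2  0.8  0.3  1.2 -0.1  0.9]
edge mid [[0.60832542 0.01713796 0.025     ]]
```

```bash
cat >> h.py <<'E'
C=np.array([0.56975,-0.13814,-0.2435])
def row(xyz,yaw=0,lean=(0,0),base=None):
    """target TCP in cutter frame; tool frame = Rz(yaw rel cutter)*tilt(about cutter x, y)*down"""
    s=sense() if base is None else base
    p0=np.array(s["position"]);R0=R.from_euler("xyz",s["eef_rot"])
    Rt=R.from_euler("z",C[2])*R.from_rotvec([lean[0],lean[1],0])*R.from_euler("z",yaw)*R.from_euler("x",np.pi)
    d=R0.inv().apply(T(C,[xyz])[0]-p0)*100
    w=(R0.inv()*Rt).as_rotvec()
    return dict(zip(["rx","ry","rz","x","y","z"],np.r_[w.round(3),d.round(2)].tolist()))
def here():
    s=sense();p=np.array(s["position"]);q=T([0,0,-C[2]],[p-np.r_[C[:2],0]])[0]
    z=R.from_euler("z",-C[2])*R.from_euler("xyz",s["eef_rot"])
    return s["time"],q.round(4),z.as_matrix().round(3).tolist(),np.round(s["force"],1),s["joint_positions"],s["finger_gap"]
E
python3 - <<'E'
from h import *
print(row((-.1408,-.02,.2)),row((-.1408,-.02,.126)))
E
```

```text
{'rx': -0.002, 'ry': 0.0, 'rz': 0.483, 'x': 38.66, 'y': -37.79, 'z': 5.3} {'rx': -0.002, 'ry': 0.0, 'rz': 0.483, 'x': 38.66, 'y': -37.78, 'z': 12.7}
```

```bash
python3 -m creep '[{"rz":0.483,"x":38.95,"y":-37.65,"z":5.3,"hand":1},{"rz":0.483,"x":38.95,"y":-37.65,"z":5.3,"hand":1},{"rz":0.483,"x":38.95,"y":-37.65,"z":5.3,"hand":1},{"rz":0.483,"x":38.95,"y":-37.65,"z":5.3,"hand":1},{"rz":0.483,"x":38.95,"y":-37.65,"z":5.3,"hand":1},{"rz":0.483,"x":38.95,"y":-37.65,"z":5.3,"hand":1},{"rz":0.483,"x":38.95,"y":-37.65,"z":5.3,"hand":1},{"rz":0.483,"x":38.95,"y":-37.65,"z":5.3,"hand":1},{"rz":0.483,"x":38.95,"y":-37.65,"z":5.3,"hand":1},{"rz":0.483,"x":38.95,"y":-37.65,"z":5.3,"hand":1},{"rz":0.483,"x":38.95,"y":-37.65,"z":5.3,"hand":1},{"rz":0.483,"x":38.95,"y":-37.65,"z":5.3,"hand":1}]'; python3 -c "
from h import *
print(*here());print(row((-.1376,-.02,.126)))"
```

```text
0.1 [-0.3075 -0.5344  0.2522] [[0.885, 0.465, -0.001], [0.465, -0.885, 0.002], [0.0, -0.002, -1.0]] [-0.3  0.2 -0.2] [-1.38765854e+00  9.18333875e-02  1.23177354e+00  5.95898923e-06
  1.81980476e+00 -5.67133554e-02] 0.9974091621047705
{'rx': -0.002, 'ry': 0.0, 'rz': 0.483, 'x': 38.95, 'y': -37.63, 'z': 12.7}invalid input
```

```bash
python3 -m creep '[{"rx":0,"ry":0,"rz":0.483,"x":38.95,"y":-37.65,"z":5.3,"hand":1},{"rx":0,"ry":0,"rz":0.483,"x":38.95,"y":-37.65,"z":5.3,"hand":1},{"rx":0,"ry":0,"rz":0.483,"x":38.95,"y":-37.65,"z":5.3,"hand":1},{"rx":0,"ry":0,"rz":0.483,"x":38.95,"y":-37.65,"z":5.3,"hand":1},{"rx":0,"ry":0,"rz":0.483,"x":38.95,"y":-37.65,"z":5.3,"hand":1},{"rx":0,"ry":0,"rz":0.483,"x":38.95,"y":-37.65,"z":5.3,"hand":1},{"rx":0,"ry":0,"rz":0.483,"x":38.95,"y":-37.65,"z":5.3,"hand":1},{"rx":0,"ry":0,"rz":0.483,"x":38.95,"y":-37.65,"z":5.3,"hand":1},{"rx":0,"ry":0,"rz":0.483,"x":38.95,"y":-37.65,"z":5.3,"hand":1},{"rx":0,"ry":0,"rz":0.483,"x":38.95,"y":-37.65,"z":5.3,"hand":1},{"rx":0,"ry":0,"rz":0.483,"x":38.95,"y":-37.65,"z":5.3,"hand":1},{"rx":0,"ry":0,"rz":0.483,"x":38.95,"y":-37.65,"z":5.3,"hand":1}]'; python3 -c "
from h import *
print(*here());print(row((-.1376,-.02,.126)))"
```

```text
time: 1.6
position: [0.431, -0.1257, 0.2004]
eef_rot: [3.141, -0.0, -0.245]
force: [-1.1, -0.8, 0.7]
finger_gap: 1.002
grasp_force: 0.0
1.6 [-0.1376 -0.0213  0.2004] [[1.0, -0.002, 0.0], [-0.002, -1.0, -0.0], [0.0, 0.0, -1.0]] [-1.1 -0.8  0.7] [-3.59258362e-01 -3.25443769e-01  1.70886564e+00 -3.14027392e-04
  1.75805318e+00  1.45652072e+00] 1.001694687113208
{'rx': 0.0, 'ry': -0.0, 'rz': -0.002, 'x': 0.0, 'y': -0.14, 'z': 7.44}
```

```bash
python3 -m creep '[{"rx":0,"ry":0,"rz":0,"x":0,"y":-0.1,"z":4,"hand":1},{"rx":0,"ry":0,"rz":0,"x":0,"y":-0.1,"z":7.4,"hand":1},{"rx":0,"ry":0,"rz":0,"x":0,"y":-0.1,"z":7.4,"hand":1},{"rx":0,"ry":0,"rz":0,"x":0,"y":-0.1,"z":7.4,"hand":0},{"rx":0,"ry":0,"rz":0,"x":0,"y":-0.1,"z":7.4,"hand":0},{"rx":0,"ry":0,"rz":0,"x":0,"y":-0.1,"z":7.4,"hand":0},{"rx":0,"ry":0,"rz":0,"x":0,"y":-0.1,"z":7.4,"hand":0},{"rx":0,"ry":0,"rz":0,"x":0,"y":-0.1,"z":7.4,"hand":0},{"rx":0,"ry":0,"rz":0,"x":0,"y":-0.1,"z":7.4,"hand":0}]'; python3 -c "
from h import *
print(*here())
b=sense()
for a in np.arange(.25,1.4,.15): print(round(a,2),row((.115-.255*np.cos(a)+.025*np.sin(a),-.02,.083+.255*np.sin(a)+.025*np.cos(a)),base=b))"
```

```text
time: 2.72
position: [0.4317, -0.1251, 0.1272]
eef_rot: [3.138, -0.002, -0.244]
force: [-2.0, -6.3, 0.7]
finger_gap: 0.247
grasp_force: 63.1
2.725 [-0.1371 -0.0207  0.1272] [[1.0, -0.001, 0.002], [-0.001, -1.0, -0.003], [0.002, 0.003, -1.0]] [-2.  -6.3  0.7] [-0.35571866 -0.3147411   1.82978883 -0.00299419  1.62468986  1.45917092] 0.247039448821028
0.25 {'rx': 0.003, 'ry': -0.002, 'rz': -0.001, 'x': 1.13, 'y': -0.05, 'z': -4.31}
0.4 {'rx': 0.003, 'ry': -0.002, 'rz': -0.001, 'x': 2.71, 'y': -0.04, 'z': -7.81}
0.55 {'rx': 0.003, 'ry': -0.002, 'rz': -0.001, 'x': 4.79, 'y': -0.03, 'z': -11.04}
0.7 {'rx': 0.003, 'ry': -0.002, 'rz': -0.001, 'x': 7.34, 'y': -0.03, 'z': -13.91}
0.85 {'rx': 0.003, 'ry': -0.002, 'rz': -0.001, 'x': 10.28, 'y': -0.02, 'z': -16.38}
1.0 {'rx': 0.003, 'ry': -0.002, 'rz': -0.001, 'x': 13.56, 'y': -0.02, 'z': -18.37}
1.15 {'rx': 0.003, 'ry': -0.002, 'rz': -0.001, 'x': 17.1, 'y': -0.02, 'z': -19.85}
1.3 {'rx': 0.003, 'ry': -0.002, 'rz': -0.001, 'x': 20.83, 'y': -0.02, 'z': -20.79}
```

```bash
python3 -m creep '[{"rx":0,"ry":0,"rz":0,"x":0.4,"y":0,"z":-2.1,"hand":0},{"rx":0,"ry":0,"rz":0,"x":1.13,"y":0,"z":-4.3,"hand":0},{"rx":0,"ry":0,"rz":0,"x":2.7,"y":0,"z":-7.8,"hand":0},{"rx":0,"ry":0,"rz":0,"x":4.8,"y":0,"z":-11.0,"hand":0},{"rx":0,"ry":0,"rz":0,"x":7.3,"y":0,"z":-13.9,"hand":0},{"rx":0,"ry":0,"rz":0,"x":10.3,"y":0,"z":-16.4,"hand":0},{"rx":0,"ry":0,"rz":0,"x":13.6,"y":0,"z":-18.4,"hand":0},{"rx":0,"ry":0,"rz":0,"x":15.3,"y":0,"z":-19.1,"hand":0},{"rx":0,"ry":0,"rz":0,"x":17.1,"y":0,"z":-19.9,"hand":0},{"rx":0,"ry":0,"rz":0,"x":19,"y":0,"z":-20.4,"hand":0},{"rx":0,"ry":0,"rz":0,"x":20.4,"y":0,"z":-20.7,"hand":0},{"rx":0,"ry":0,"rz":0,"x":20.8,"y":0,"z":-20.8,"hand":0},{"rx":0,"ry":0,"rz":0,"x":20.8,"y":0,"z":-20.8,"hand":0}]'; python3 -c "
from h import *
print(*here())
q=here()[1];r=np.array([.115-q[0],q[2]-.083]);print('bow',np.arctan2(r[1],r[0])-np.arctan2(.025,.255),np.hypot(*r))"
```

```text
time: 4.35
position: [0.6328, -0.1751, 0.3335]
eef_rot: [3.14, 0.004, -0.245]
force: [-3.8, -5.3, -0.8]
finger_gap: 0.244
grasp_force: 63.6
4.35 [ 0.0701 -0.0207  0.3335] [[1.0, -0.002, -0.004], [-0.002, -1.0, -0.002], [-0.004, 0.002, -1.0]] [-3.8 -5.3 -0.8] [-0.32069608  0.29141751  0.86153568 -0.00246354  1.99215349  1.4942008 ] 0.24353268801507555
bow 1.2957112576619902 0.2544921609794691
```

```bash
python3 -m creep '[{"rx":0,"ry":0,"rz":0,"x":0.3,"y":0,"z":0,"hand":0},{"rx":0,"ry":0,"rz":0,"x":0.6,"y":0,"z":0,"hand":0},{"rx":0,"ry":0,"rz":0,"x":0.6,"y":0,"z":0,"hand":0}]'; python3 -c "
from h import *
print(*here())
q=here()[1];r=np.array([.115-q[0],q[2]-.083]);print('bow',np.arctan2(r[1],r[0])-np.arctan2(.025,.255),np.hypot(*r))"
```

```text
time: 4.72
position: [0.6379, -0.1764, 0.3343]
eef_rot: [3.139, 0.004, -0.246]
force: [-5.3, -4.7, 0.8]
finger_gap: 0.244
grasp_force: 64.0
4.725 [ 0.0754 -0.0207  0.3343] [[1.0, -0.002, -0.004], [-0.002, -1.0, -0.002], [-0.004, 0.002, -1.0]] [-5.3 -4.7  0.8] [-0.32001793  0.30830693  0.83970385 -0.00269811  1.99716155  1.49533691] 0.2442293058735407
bow 1.3167740715137353 0.2544009630484916
```

```bash
python3 -m creep '[{"rx":0,"ry":0,"rz":0,"x":0.4,"y":0,"z":0,"hand":0},{"rx":0,"ry":0,"rz":0,"x":0.8,"y":0,"z":0,"hand":0},{"rx":0,"ry":0,"rz":0,"x":0.8,"y":0,"z":0,"hand":0}]'; python3 -c "
from h import *
print(*here())"; python3 -m creep '[{"rx":0,"ry":0,"rz":0,"x":0.3,"y":0,"z":0,"hand":1},{"rx":0,"ry":0,"rz":0,"x":0.3,"y":0,"z":0,"hand":1},{"rx":0,"ry":0,"rz":0,"x":0.3,"y":0,"z":0,"hand":1},{"rx":0,"ry":0,"rz":0,"x":0.3,"y":0,"z":0,"hand":1},{"rx":0,"ry":0,"rz":0,"x":0.3,"y":0,"z":0,"hand":1},{"rx":0,"ry":0,"rz":0,"x":-1,"y":0,"z":-1.5,"hand":1},{"rx":0,"ry":0,"rz":0,"x":-6,"y":0,"z":-2,"hand":1},{"rx":0,"ry":0,"rz":0,"x":-11,"y":0,"z":-2,"hand":1},{"rx":0,"ry":0,"rz":0,"x":-12,"y":0,"z":-2,"hand":1},{"rx":0,"ry":0,"rz":0,"x":-12,"y":0,"z":-2,"hand":1}]'; python3 -c "
from h import *
print(*here())
import cv2
a=get_image('side')[115:255,255:415,::-1];cv2.imwrite('pics/s1.png',cv2.resize(a,None,fx=4,fy=4,interpolation=cv2.INTER_CUBIC))"
```

```text
time: 5.1
position: [0.6458, -0.1784, 0.3353]
eef_rot: [3.139, 0.002, -0.246]
force: [-5.4, -4.6, 3.0]
finger_gap: 0.246
grasp_force: 64.0
5.1 [ 0.0835 -0.0207  0.3353] [[1.0, -0.002, -0.002], [-0.002, -1.0, -0.002], [-0.002, 0.002, -1.0]] [-5.4 -4.6  3. ] [-0.31910714  0.33248862  0.80848463 -0.0026822   2.0021742   1.49624802] 0.24575558725070615
time: 6.35
position: [0.5302, -0.1481, 0.3562]
eef_rot: [3.141, -0.003, -0.243]
force: [0.5, -0.0, 0.8]
finger_gap: 1.002
grasp_force: 0.0
6.35 [-0.036  -0.0192  0.3562] [[1.0, 0.0, 0.003], [0.0, -1.0, -0.0], [0.003, 0.0, -1.0]] [ 0.5 -0.   0.8] [-3.34173340e-01  1.08274827e-03  1.13907841e+00  1.06193834e-06
  1.99813268e+00  1.47990875e+00] 1.002466254221736
```

View pics/s1.png

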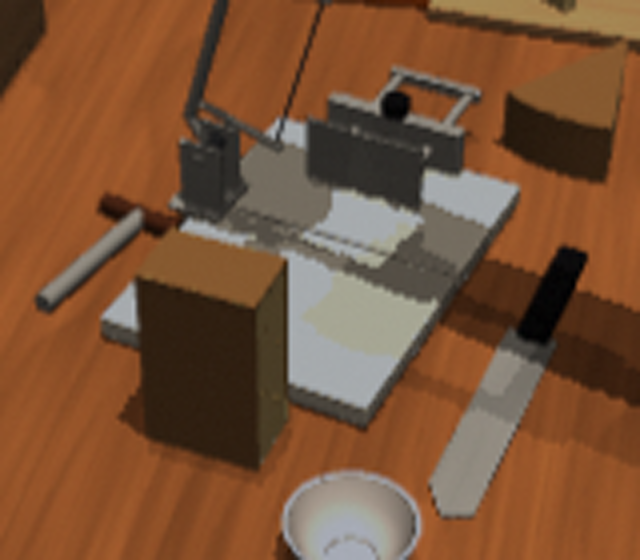

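The bow is up, with its arm leaving the top of the crop at about (222,0) and the lower end of the wire at (280,145). The block is unchanged. I'll check the bow angle numerically and plan the approach.

```bash
python3 - <<'E'
from h import *
from scipy.optimize import least_squares
def bow(a,l,h=.025): return [.115-l*np.cos(a)+h*np.sin(a),-.02,.08+l*np.sin(a)+h*np.cos(a)]
for a in (1.2,1.25,1.3):
    u=proj("side",T(C,[bow(a,l) for l in (.05,.1,.2)])); print(a,((u-[255,115]+.5)*4-.5).round().tolist())
def inv(n,uv,z):
    c=least_squares(lambda p:proj(n,[[p[0],p[1],z]])[0]-uv,[.5,0]).x
    return T([0,0,-C[2]],[[c[0]-C[0],c[1]-C[1],z]])[0].round(3)
print("wheel",inv("top",(209,233),.065),"bowl",inv("top",(266,242),.045),"jar",inv("top",(295.5,118),.095))
b=sense()
print(row((-.015,.31,.22),np.pi/2,(-.7,0),b)); print(row((-.015,.31,.036),np.pi/2,(-.7,0),b))
E
```

```text
1.2 [[203.0, 93.0], [221.0, 52.0], [258.0, -38.0]]
1.25 [[200.0, 93.0], [215.0, 50.0], [247.0, -44.0]]
1.3 [[198.0, 93.0], [210.0, 48.0], [236.0, -48.0]]
wheel [-0.181  0.44   0.065] bowl [-0.17   0.285  0.045] jar [0.182 0.28  0.095]
{'rx': -0.546, 'ry': -0.549, 'rz': -1.501, 'x': 2.01, 'y': -32.92, 'z': 13.54}
{'rx': -0.546, 'ry': -0.549, 'rz': -1.501, 'x': 1.97, 'y': -32.92, 'z': 31.94}
```

```bash
python3 -m creep '[{"rx":-0.546,"ry":-0.549,"rz":-1.501,"x":2,"y":-32.9,"z":6,"hand":0.5},{"rx":-0.546,"ry":-0.549,"rz":-1.501,"x":2,"y":-32.9,"z":6,"hand":0.5},{"rx":-0.546,"ry":-0.549,"rz":-1.501,"x":2,"y":-32.9,"z":6,"hand":0.5},{"rx":-0.546,"ry":-0.549,"rz":-1.501,"x":2,"y":-32.9,"z":6,"hand":0.5},{"rx":-0.546,"ry":-0.549,"rz":-1.501,"x":2,"y":-32.9,"z":6,"hand":0.5},{"rx":-0.546,"ry":-0.549,"rz":-1.501,"x":2,"y":-32.9,"z":6,"hand":0.5},{"rx":-0.546,"ry":-0.549,"rz":-1.501,"x":2,"y":-32.9,"z":6,"hand":0.5},{"rx":-0.546,"ry":-0.549,"rz":-1.501,"x":2,"y":-32.9,"z":13.5,"hand":0.5},{"rx":-0.546,"ry":-0.549,"rz":-1.501,"x":2,"y":-32.9,"z":13.5,"hand":0.5},{"rx":-0.546,"ry":-0.549,"rz":-1.501,"x":2,"y":-32.9,"z":13.5,"hand":0.5},{"rx":-0.546,"ry":-0.549,"rz":-1.501,"x":2,"y":-32.9,"z":13.5,"hand":0.5},{"rx":-0.546,"ry":-0.549,"rz":-1.501,"x":2,"y":-32.9,"z":13.5,"hand":0.5},{"rx":-0.546,"ry":-0.549,"rz":-1.501,"x":2,"y":-32.9,"z":13.5,"hand":0.5}]'; python3 -c "
from h import *
print(*here());b=sense()
for y,z in((.31,.036),(.27,.036),(.2,.036)): print(row((-.015,y,z),np.pi/2,(-.7,0),b))"
```

```text
time: 8.02
position: [0.6299, 0.1658, 0.2209]
eef_rot: [3.14, 0.697, 1.325]
force: [0.2, -0.2, -0.8]
finger_gap: 0.506
grasp_force: 0.0
8.025 [-0.0149  0.3095  0.2209] [[0.002, 1.0, -0.001], [0.767, -0.002, -0.642], [-0.642, 0.001, -0.767]] [ 0.2 -0.2 -0.8] [ 0.44820468  0.57754202  0.82881892 -0.62220468  2.12942524  0.46303369] 0.5058484871868918
{'rx': -0.001, 'ry': -0.003, 'rz': -0.002, 'x': 11.91, 'y': -0.03, 'z': 14.14}
{'rx': -0.001, 'ry': -0.003, 'rz': -0.002, 'x': 8.85, 'y': -0.02, 'z': 16.71}
{'rx': -0.001, 'ry': -0.003, 'rz': -0.002, 'x': 3.48, 'y': -0.0, 'z': 21.21}
```

```bash
python3 -m creep '[{"rx":0,"ry":0,"rz":0,"x":4,"y":0,"z":4.7,"hand":0.5},{"rx":0,"ry":0,"rz":0,"x":8,"y":0,"z":9.5,"hand":0.5},{"rx":0,"ry":0,"rz":0,"x":11.91,"y":0,"z":14.14,"hand":0.5},{"rx":0,"ry":0,"rz":0,"x":11.91,"y":0,"z":14.14,"hand":0.5},{"rx":0,"ry":0,"rz":0,"x":10.4,"y":0,"z":15.4,"hand":0.5},{"rx":0,"ry":0,"rz":0,"x":8.85,"y":0,"z":16.7,"hand":0.5},{"rx":0,"ry":0,"rz":0,"x":8.1,"y":0,"z":17.35,"hand":0.5},{"rx":0,"ry":0,"rz":0,"x":7.7,"y":0,"z":17.7,"hand":0.5},{"rx":0,"ry":0,"rz":0,"x":7.3,"y":0,"z":18,"hand":0.5},{"rx":0,"ry":0,"rz":0,"x":7.3,"y":0,"z":18,"hand":0.5}]'; python3 -c "
from h import *
print(*here())"
```

```text
time: 9.28
position: [0.6168, 0.1097, 0.0384]
eef_rot: [3.136, 0.695, 1.325]
force: [3.9, 4.4, 3.5]
finger_gap: 0.499
grasp_force: 2.6
9.275 [-0.0141  0.2518  0.0384] [[0.001, 1.0, 0.005], [0.768, 0.002, -0.64], [-0.64, 0.004, -0.768]] [3.9 4.4 3.5] [ 0.38764126  0.55905806  1.18164263 -0.56472552  1.81204921  0.60985175] 0.49929584785952297
```

```bash
python3 -m creep '[{"rx":0,"ry":0,"rz":0,"x":-0.23,"y":0,"z":0.19,"hand":0.5},{"rx":0,"ry":0,"rz":0,"x":-0.46,"y":0,"z":0.39,"hand":0.5},{"rx":0,"ry":0,"rz":0,"x":-0.69,"y":0,"z":0.58,"hand":0.5},{"rx":0,"ry":0,"rz":0,"x":-0.69,"y":0,"z":0.58,"hand":0.5}]'; python3 -c "
from h import *
print(*here()[:2],*here()[3:])"; python3 -m creep '[{"rx":0,"ry":0,"rz":0,"x":-0.23,"y":0,"z":0.19,"hand":0.5},{"rx":0,"ry":0,"rz":0,"x":-0.46,"y":0,"z":0.39,"hand":0.5},{"rx":0,"ry":0,"rz":0,"x":-0.46,"y":0,"z":0.39,"hand":0.5}]'; python3 -c "
from h import *
print(*here()[:2],*here()[3:])"
```

```text
time: 9.78
position: [0.6144, 0.1016, 0.0383]
eef_rot: [3.137, 0.694, 1.326]
force: [2.2, 7.1, 5.8]
finger_gap: 0.501
grasp_force: 3.9
9.775 [-0.0145  0.2435  0.0383] [2.2 7.1 5.8] [ 0.37843327  0.54474324  1.20102694 -0.56684058  1.80288091  0.60437099] 0.501335799219915
time: 10.15
position: [0.6131, 0.0966, 0.0384]
eef_rot: [3.136, 0.693, 1.327]
force: [3.6, 9.7, 4.0]
finger_gap: 0.5
grasp_force: 5.5
10.15 [-0.0145  0.2383  0.0384] [3.6 9.7 4. ] [ 0.37236525  0.53510283  1.21345123 -0.56773906  1.79573629  0.60057076] 0.5002298164598562
```

```bash
python3 -m creep '[{"rx":0,"ry":0,"rz":0,"x":-0.2,"y":0,"z":0.17,"hand":0.5},{"rx":0,"ry":0,"rz":0,"x":-0.2,"y":0,"z":0.17,"hand":0.5}]'; python3 -c "
from h import *
print(*here()[:2],*here()[3:])"; python3 -m creep '[{"rx":0,"ry":0,"rz":0,"x":-0.2,"y":0,"z":0.17,"hand":0.5},{"rx":0,"ry":0,"rz":0,"x":-0.2,"y":0,"z":0.17,"hand":0.5}]'; python3 -c "
from h import *
print(*here()[:2],*here()[3:])"
```

```text
time: 10.4
position: [0.6131, 0.0965, 0.0385]
eef_rot: [3.135, 0.688, 1.328]
force: [5.0, 19.3, 5.6]
finger_gap: 0.5
grasp_force: 10.0
10.4 [-0.0145  0.2381  0.0385] [ 5.  19.3  5.6] [ 0.37146072  0.53065994  1.21752482 -0.56550839  1.79127024  0.59899026] 0.500447279205519
time: 10.65
position: [0.613, 0.0963, 0.0386]
eef_rot: [3.134, 0.684, 1.33]
force: [6.2, 29.1, 5.9]
finger_gap: 0.502
grasp_force: 14.5
10.65 [-0.0145  0.2379  0.0386] [ 6.2 29.1  5.9] [ 0.37049033  0.52624718  1.22162278 -0.56332433  1.78675431  0.59740834] 0.5017467846113828
```

```bash
python3 -m creep '[{"rx":0,"ry":0,"rz":0,"x":1.9,"y":0,"z":-1.6,"hand":0.5},{"rx":0,"ry":0,"rz":0,"x":1.9,"y":0,"z":-1.6,"hand":0.5},{"rx":0,"ry":0,"rz":0,"x":-1.8,"y":0,"z":-6,"hand":0.5},{"rx":0,"ry":0,"rz":0,"x":-5.5,"y":0,"z":-10.4,"hand":0.5},{"rx":0,"ry":0,"rz":0,"x":-5.5,"y":0,"z":-10.4,"hand":0.5},{"rx":0,"ry":0,"rz":0,"x":-7,"y":0,"z":-9.1,"hand":0.5},{"rx":0,"ry":0,"rz":0,"x":-7.8,"y":0,"z":-8.5,"hand":0.5},{"rx":0,"ry":0,"rz":0,"x":-8.6,"y":0,"z":-7.8,"hand":0.5},{"rx":0,"ry":0,"rz":0,"x":-9.4,"y":0,"z":-7.15,"hand":0.5},{"rx":0,"ry":0,"rz":0,"x":-9.4,"y":0,"z":-7.15,"hand":0.5}]'; python3 -c "
from h import *
print(*here()[:2],*here()[3:])
import cv2
a=get_image('side')[90:270,225:425,::-1];cv2.imwrite('pics/s2.png',cv2.resize(a,None,fx=3,fy=3,interpolation=cv2.INTER_CUBIC))"
```

```text
time: 11.9
position: [0.6031, 0.0622, 0.1492]
eef_rot: [-3.138, 0.7, 1.329]
force: [-0.8, 0.5, -0.2]
finger_gap: 0.5
grasp_force: 0.1
11.9 [-0.0159  0.2025  0.1492] [-0.8  0.5 -0.2] [ 0.33202152  0.40388962  1.18500585 -0.6102643   1.9172243   0.47102404] 0.4999304034671836
```

View pics/s2.png

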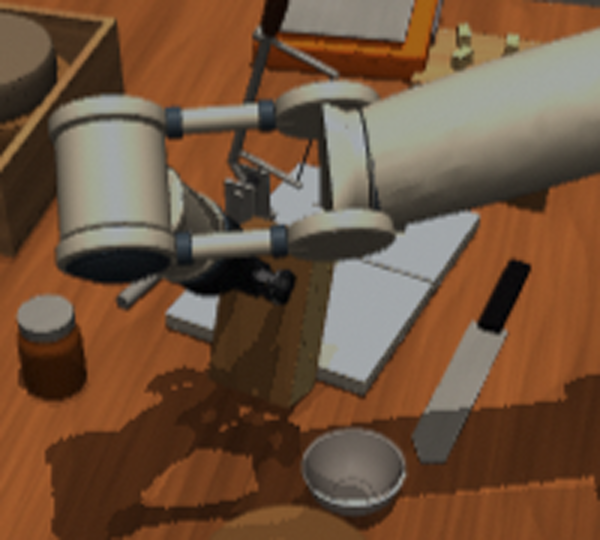

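The block leans towards the deck at the fingertips, around (280,290), with its foot near (290,400) still at the edge. I'll keep pushing it over.

```bash
python3 -m creep '[{"rx":0,"ry":0,"rz":0,"x":-1,"y":0,"z":0.6,"hand":0.5},{"rx":0,"ry":0,"rz":0,"x":-2,"y":0,"z":1.2,"hand":0.5},{"rx":0,"ry":0,"rz":0,"x":-3,"y":0,"z":1.8,"hand":0.5},{"rx":0,"ry":0,"rz":0,"x":-4,"y":0,"z":2.4,"hand":0.5},{"rx":0,"ry":0,"rz":0,"x":-5,"y":0,"z":3,"hand":0.5},{"rx":0,"ry":0,"rz":0,"x":-6,"y":0,"z":3.6,"hand":0.5},{"rx":0,"ry":0,"rz":0,"x":-6,"y":0,"z":3.6,"hand":0.5},{"rx":0,"ry":0,"rz":0,"x":-6,"y":0,"z":3.6,"hand":0.5}]'; python3 -c "
from h import *
print(*here()[:2],*here()[3:])"
python3 -m creep '[{"rx":0,"ry":0,"rz":0,"x":0,"y":0,"z":-6,"hand":0.5},{"rx":0,"ry":0,"rz":0,"x":4,"y":0,"z":-12,"hand":0.5},{"rx":0,"ry":0,"rz":0,"x":8,"y":0,"z":-14,"hand":0.5},{"rx":0,"ry":0,"rz":0,"x":12,"y":0,"z":-16,"hand":0.5},{"rx":0,"ry":0,"rz":0,"x":16,"y":0,"z":-16,"hand":0.5},{"rx":0,"ry":0,"rz":0,"x":16,"y":0,"z":-16,"hand":0.5}]'; python3 -c "
from h import *
print(*here()[:2],*here()[3:])
import cv2
for n,(u,v) in dict(side=(255,115),top=(280,125)).items():
    a=get_image(n)[v:v+150,u:u+180,::-1];cv2.imwrite('pics/q%s.png'%n,cv2.resize(a,None,fx=2.2,fy=2.2*1.8,interpolation=cv2.INTER_CUBIC) if 0 else cv2.resize(a,None,fx=3,fy=3,interpolation=cv2.INTER_CUBIC))
a=np.vstack([cv2.imread('pics/qside.png')[:300],cv2.imread('pics/qtop.png')[:300]]) if 0 else None"
python3 -c "
import cv2,numpy as np
a=np.hstack([cv2.resize(cv2.imread('pics/q%s.png'%n),(400,333)) for n in('side','top')]);cv2.imwrite('pics/q3.png',a)"
```

```text
time: 12.95
position: [0.5869, -0.0037, 0.1608]
eef_rot: [-3.139, 0.699, 1.329]
force: [0.3, -1.2, 0.9]
finger_gap: 0.504
grasp_force: 0.0
12.95 [-0.0157  0.1346  0.1608] [ 0.3 -1.2  0.9] [ 0.24646046  0.29676886  1.29541804 -0.63404303  1.86272466  0.3996862 ] 0.5040877764969325
time: 13.7
position: [0.6405, 0.2175, 0.1753]
eef_rot: [-3.132, 0.704, 1.338]
force: [0.4, -1.1, -0.0]
finger_gap: 0.495
grasp_force: 0.0
13.7 [-0.017   0.3622  0.1753] [ 0.4 -1.1 -0. ] [ 0.50103269  0.70140494  0.73913358 -0.59559913  2.136708    0.52417156] 0.4951867519524879
```

View pics/q3.png

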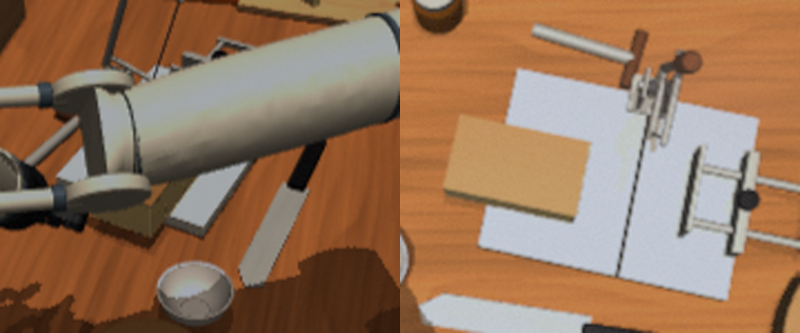

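The block lies on the deck, its top-face corners in the top half at about (462,115), (590,140), (575,208) and (445,190). Next I'll measure its pose from an upscaled segmentation of the image.

```bash
cat > blk.py <<'E'
from h import *
def blk(uv,z=.085,g=(-.015,.1)):
    B=np.array([(.0475,.0825),(.0475,-.0825),(-.0475,-.0825),(-.0475,.0825)])
    def f(p):
        c,s=np.cos(p[2]),np.sin(p[2]);q=B@np.array([[c,s],[-s,c]])+p[:2]
        return (proj("top",T(C,np.c_[q,np.full(4,z)]))-uv).ravel()
    r=least_squares(f,[*g,0]);return r.x.round(4),r.fun.round(1)
E
python3 - <<'E'
from blk import *
k=180/400
uv=np.array([(62,115),(190,140),(174,208),(45,190)])*k+[280,125]
print(blk(uv))
# refine: orange-ish mask inside window, polygon with subpixel from top image
import cv2
a=get_image("top")[:,:,::-1]; h=cv2.cvtColor(a,cv2.COLOR_BGR2HSV)
w=h[170:225,300:370]; print(h[200,330],h[222,310],h[190,355],a[200,330])
m=np.zeros(a.shape[:2],np.uint8); d=np.abs(a.astype(int)-np.median(a[195:202,322:335].reshape(-1,3),0)).sum(2)
m[(d<45)]=255; n,l=cv2.connectedComponents(m); m=(l==l[199,328]).astype(np.uint8)
c=max(cv2.findContours(m,0,1)[0],key=cv2.contourArea); print(cv2.contourArea(c),cv2.boxPoints(cv2.minAreaRect(c)).round(1).tolist())
E
```

```text
(array([-0.0175,  0.1294,  0.0336]), array([-1.4, -0.5,  0.3, -1.1,  1.6,  2.2, -0.5, -0.7]))
[ 17 126 192] [ 13 168 182] [ 15 128 194] [ 97 151 192]
1939.5 [[298.6000061035156, 208.6999969482422], [305.79998779296875, 175.60000610351562], [365.5, 188.60000610351562], [358.29998779296875, 221.6999969482422]]
```

```bash
python3 -m creep '[{"rx":0,"ry":0,"rz":0,"x":0.3,"y":0,"z":5,"hand":0.6},{"rx":0,"ry":0,"rz":0,"x":0.6,"y":0,"z":10,"hand":0.6},{"rx":0,"ry":0,"rz":0,"x":1,"y":0,"z":13.9,"hand":0.6},{"rx":0,"ry":0,"rz":0,"x":1,"y":0,"z":13.9,"hand":0.6},{"rx":0,"ry":0,"rz":0,"x":1,"y":0,"z":13.9,"hand":0.6}]'; python3 -c "
from h import *
print(*here());b=sense()
for x,y in((-.0165,.25),(-.0165,.22),(-.015,.21),(-.005,.14),(0,.105)): print(y,row((x,y,.062),np.pi/2,(-.7,0),b))"
```

```text
time: 14.48
position: [0.6224, 0.1358, 0.0705]
eef_rot: [3.14, 0.697, 1.325]
force: [0.0, 0.1, -0.2]
finger_gap: 0.6
grasp_force: 0.0
14.475 [-0.0149  0.2785  0.0705] [[0.001, 1.0, 0.001], [0.767, -0.001, -0.642], [-0.642, 0.002, -0.767]] [ 0.   0.1 -0.2] [ 0.41680288  0.57934008  1.09519387 -0.56378103  1.88786982  0.59844979] 0.6002985253392802
0.25 {'rx': 0.001, 'ry': -0.003, 'rz': -0.001, 'x': -1.64, 'y': -0.16, 'z': 2.49}
0.22 {'rx': 0.001, 'ry': -0.003, 'rz': -0.001, 'x': -3.94, 'y': -0.16, 'z': 4.41}
0.21 {'rx': 0.001, 'ry': -0.003, 'rz': -0.001, 'x': -4.71, 'y': -0.01, 'z': 5.05}
0.14 {'rx': 0.001, 'ry': -0.003, 'rz': -0.001, 'x': -10.07, 'y': 1.0, 'z': 9.55}
0.105 {'rx': 0.001, 'ry': -0.003, 'rz': -0.001, 'x': -12.75, 'y': 1.5, 'z': 11.8}
```

```bash
python3 -m creep '[{"rx":0,"ry":0,"rz":0,"x":-1.64,"y":-0.15,"z":2.5,"hand":0.6},{"rx":0,"ry":0,"rz":0,"x":-2.4,"y":-0.15,"z":3.15,"hand":0.6},{"rx":0,"ry":0,"rz":0,"x":-3.2,"y":-0.15,"z":3.8,"hand":0.6},{"rx":0,"ry":0,"rz":0,"x":-3.95,"y":-0.15,"z":4.4,"hand":0.6},{"rx":0,"ry":0,"rz":0,"x":-4.7,"y":0,"z":5.05,"hand":0.6},{"rx":0,"ry":0,"rz":0,"x":-5.5,"y":0.15,"z":5.7,"hand":0.6},{"rx":0,"ry":0,"rz":0,"x":-6.25,"y":0.3,"z":6.35,"hand":0.6},{"rx":0,"ry":0,"rz":0,"x":-7,"y":0.43,"z":7,"hand":0.6},{"rx":0,"ry":0,"rz":0,"x":-7.8,"y":0.57,"z":7.6,"hand":0.6},{"rx":0,"ry":0,"rz":0,"x":-8.55,"y":0.72,"z":8.25,"hand":0.6},{"rx":0,"ry":0,"rz":0,"x":-9.3,"y":0.86,"z":8.9,"hand":0.6},{"rx":0,"ry":0,"rz":0,"x":-10.1,"y":1,"z":9.55,"hand":0.6},{"rx":0,"ry":0,"rz":0,"x":-10.1,"y":1,"z":9.55,"hand":0.6}]'; python3 -c "
from h import *
print(*here());b=sense()
import cv2
n=[]
for c,(u,v) in dict(side=(255,95),top=(280,125)).items():
    n.append(cv2.resize(get_image(c)[v:v+150,u:u+180,::-1],None,fx=2.2,fy=2.2,interpolation=cv2.INTER_CUBIC))
cv2.imwrite('pics/q4.png',np.hstack(n))
for x,y in((0,.11),(0,.1)): print(y,row((x,y,.062),np.pi/2,(-.7,0),b))"
```

```text
time: 16.1
position: [0.5986, -0.001, 0.0608]
eef_rot: [3.141, 0.698, 1.327]
force: [1.9, 1.2, 0.6]
finger_gap: 0.597
grasp_force: 1.0
16.1 [-0.0051  0.14    0.0608] [[-0.0, 1.0, 0.001], [0.766, 0.001, -0.643], [-0.643, 0.001, -0.766]] [1.9 1.2 0.6] [ 0.24628472  0.39800113  1.35364455 -0.61251086  1.73037107  0.49616748] 0.5968368372947291
0.11 {'rx': 0.001, 'ry': -0.002, 'rz': 0.0, 'x': -2.38, 'y': 0.51, 'z': 1.84}
0.1 {'rx': 0.001, 'ry': -0.002, 'rz': 0.0, 'x': -3.15, 'y': 0.51, 'z': 2.48}
```

View pics/q4.png

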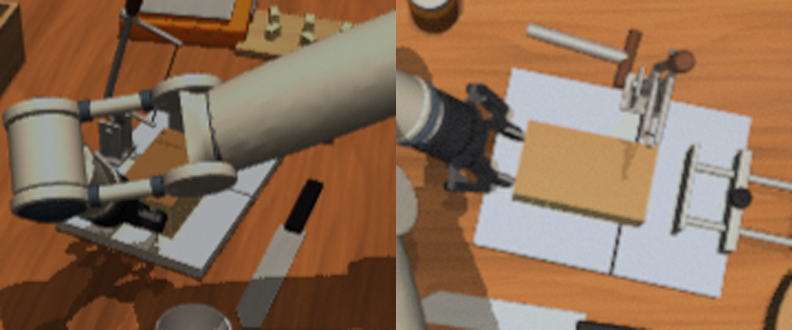

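The block is square on the two fingertips. Its leading end in the top half is near (650,180), and the stop face is near (682,190), about 40 mm ahead.

```bash
python3 -m creep '[{"rx":0,"ry":0,"rz":0,"x":-0.75,"y":0.15,"z":0.63,"hand":0.6},{"rx":0,"ry":0,"rz":0,"x":-1.5,"y":0.3,"z":1.25,"hand":0.6},{"rx":0,"ry":0,"rz":0,"x":-2,"y":0.4,"z":1.65,"hand":0.6},{"rx":0,"ry":0,"rz":0,"x":-2.4,"y":0.5,"z":2,"hand":0.6},{"rx":0,"ry":0,"rz":0,"x":-2.4,"y":0.5,"z":2,"hand":0.6}]'; python3 -c "
from h import *
print(*here()[:2],*here()[3:])"; python3 -m creep '[{"rx":0,"ry":0,"rz":0,"x":-0.2,"y":0,"z":0.17,"hand":0.6},{"rx":0,"ry":0,"rz":0,"x":-0.4,"y":0,"z":0.33,"hand":0.6},{"rx":0,"ry":0,"rz":0,"x":-0.4,"y":0,"z":0.33,"hand":0.6}]'; python3 -c "
from h import *
print(*here()[:2],*here()[3:])"
```

```text
time: 16.82
position: [0.5955, -0.0321, 0.0604]
eef_rot: [-3.141, 0.698, 1.329]
force: [1.1, 4.5, 2.8]
finger_gap: 0.598
grasp_force: 2.5
16.825 [-0.0006  0.1091  0.0604] [1.1 4.5 2.8] [ 0.20193808  0.37031106  1.38931461 -0.62480477  1.69953106  0.46414168] 0.5977598873285908
time: 17.2
position: [0.5945, -0.0366, 0.0604]
eef_rot: [-3.141, 0.697, 1.329]
force: [1.5, 6.8, 2.8]
finger_gap: 0.603
grasp_force: 3.4
17.2 [-0.0005  0.1045  0.0604] [1.5 6.8 2.8] [ 0.19544365  0.3641605   1.39666878 -0.62623283  1.69380896  0.45932593] 0.6028210297790235
```

```bash
for i in 1 ; do python3 -m creep '[{"rx":0,"ry":0,"rz":0,"x":-0.2,"y":0,"z":0.17,"hand":0.6},{"rx":0,"ry":0,"rz":0,"x":-0.2,"y":0,"z":0.17,"hand":0.6}]'; done;  python3 -m creep '[{"rx":0,"ry":0,"rz":0,"x":-0.2,"y":0,"z":0.17,"hand":0.6},{"rx":0,"ry":0,"rz":0,"x":-0.2,"y":0,"z":0.17,"hand":0.6}]'; python3 -c "
from h import *
print(*here()[:2],*here()[3:])"
```

```text
time: 17.45
position: [0.5939, -0.0391, 0.0604]
eef_rot: [-3.141, 0.697, 1.329]
force: [2.1, 7.1, 3.6]
finger_gap: 0.598
grasp_force: 3.5
time: 17.7
position: [0.5933, -0.0417, 0.0604]
eef_rot: [-3.141, 0.697, 1.329]
force: [1.9, 7.2, 3.0]
finger_gap: 0.603
grasp_force: 3.5
17.7 [-0.0004  0.0993  0.0604] [1.9 7.2 3. ] [ 0.18832278  0.35807118  1.40427338 -0.62821135  1.68826342  0.45445984] 0.6027127535342635
```

```bash
python3 -m creep '[{"rx":0,"ry":0,"rz":0,"x":-0.2,"y":0,"z":0.17,"hand":0.6},{"rx":0,"ry":0,"rz":0,"x":-0.2,"y":0,"z":0.17,"hand":0.6}]';  python3 -m creep '[{"rx":0,"ry":0,"rz":0,"x":-0.2,"y":0,"z":0.17,"hand":0.6},{"rx":0,"ry":0,"rz":0,"x":-0.2,"y":0,"z":0.17,"hand":0.6}]'; python3 -c "
from h import *
print(*here()[:2],*here()[3:])"
```

```text
time: 17.95
position: [0.5931, -0.0427, 0.0605]
eef_rot: [3.141, 0.695, 1.33]
force: [3.0, 12.6, 4.4]
finger_gap: 0.602
grasp_force: 6.7
time: 18.2
position: [0.5931, -0.043, 0.0605]
eef_rot: [3.14, 0.691, 1.331]
force: [2.9, 22.7, 4.9]
finger_gap: 0.601
grasp_force: 11.4
18.2 [-0.0003  0.098   0.0605] [ 2.9 22.7  4.9] [ 0.18464492  0.35137971  1.40980293 -0.62438583  1.68144772  0.44982129] 0.6011924139204762
```

```bash
python3 -m creep '[{"rx":0,"ry":0,"rz":0,"x":0.5,"y":0,"z":-0.42,"hand":0.6},{"rx":0,"ry":0,"rz":0,"x":1.5,"y":0,"z":-1.26,"hand":0.6},{"rx":0,"ry":0,"rz":0,"x":4,"y":0,"z":-4,"hand":0.6},{"rx":0,"ry":0,"rz":0,"x":5,"y":0,"z":-9,"hand":0.6},{"rx":0,"ry":0,"rz":0,"x":6,"y":0,"z":-14,"hand":0.6},{"rx":0,"ry":0,"rz":0,"x":9,"y":-3,"z":-19,"hand":0.6},{"rx":0,"ry":0,"rz":0,"x":12,"y":-6,"z":-22,"hand":0.6},{"rx":0,"ry":0,"rz":0,"x":15,"y":-9,"z":-24,"hand":0.6},{"rx":0,"ry":0,"rz":0,"x":18,"y":-12,"z":-26,"hand":0.6},{"rx":0,"ry":0,"rz":0,"x":18,"y":-12,"z":-26,"hand":0.6},{"rx":0,"ry":0,"rz":0,"x":18,"y":-12,"z":-26,"hand":0.6},{"rx":0,"ry":0,"rz":0,"x":18,"y":-12,"z":-26,"hand":0.6}]'; python3 -c "
from h import *
print(*here()[:2],*here()[3:])
import cv2
n=[]
for c,(u,v) in dict(side=(255,65),top=(280,125)).items():
    n.append(cv2.resize(get_image(c)[v:v+175,u:u+180,::-1],None,fx=2.2,fy=2.2,interpolation=cv2.INTER_CUBIC))
cv2.imwrite('pics/q5.png',np.hstack(n))"
```

```text
time: 19.7
position: [0.5489, 0.2756, 0.1428]
eef_rot: [-3.139, 0.7, 1.327]
force: [0.5, -0.8, -0.9]
finger_gap: 0.599
grasp_force: 0.0
19.7 [-0.1199  0.3965  0.1428] [ 0.5 -0.8 -0.9] [ 0.6254844   0.57612521  0.97003937 -0.50314636  2.10865956  0.72281731] 0.5987811805787973
```

View pics/q5.png

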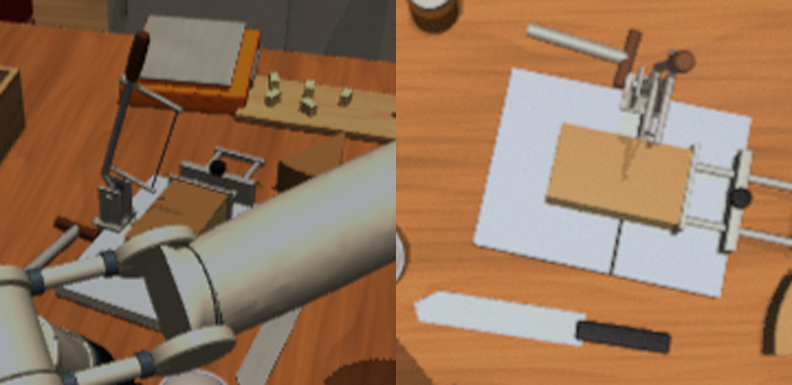

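The block's end sits flat on the stop, around (690,190) in the top half. The bow is up, the other items in view look unmoved, and the arm is clear.

```bash
python3 -c "
from station import job
print(job.job_done())"
```

```text
the job is handed in; nothing more can be done
None
```

The job is handed in at about 20 s of the 70 s: the bow is fully up, the block was tipped onto the deck without lifting and slid square against the stop plate, and everything else appears undisturbed.

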